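# Morning tile check of the jaundice meter

### The job

Do the morning check on the hand-held jaundice meter: take it off its sloping charging cradle, press its sprung nose gently and squarely onto the middle of the round white tile in the face of the check stand until the nose has sunk in about half-way, and keep it still there for two seconds. Then lay it gently back in the cradle, display up, pushed fully home against the cradle's lip, and let go; leave the tape roll, the flat carton and the steel canister where they are.

Things in the scene. Friction and masses are not known exactly. Their poses are not given: they have to be found in the camera images.
- meter_grip (a point): Centre of the handle of the loose hand-held meter, where to grip it: a white rounded bar, 40 mm wide (y), 28 mm thick (z), about 0.16 kg, dark display on top. x points along it to the nose, z out of the display. Its body reaches from 50 mm behind this point to flat shoulders 67 mm ahead, then a grey nose cone 24 mm across to 97 mm. Centre of mass some 12 mm ahead of this point.
- meter_nose (a point): Centre of the flat end of the meter's sprung steel tip (15 mm across), which stands out of the grey nose cone: 109 mm ahead of meter_grip on the meter's long axis while not pressed in. Axes as meter_grip.
- meter_tip (a joint): How far the sprung tip is pressed into the nose: 0 m free, 0.006 m at its hard stop. The spring takes about 0.8 N to start and 0.7 N more per mm: 3 mm is about 3 N, the stop about 5 N; beyond the stop the force rises steeply.
- tile (a point): Centre of the front of the flat white tile (43 mm across, thin steel ring round it) in the round grey head (82 mm across) of the check stand, fixed to the worktop. It is 92 mm above the worktop and leans back: z points out of the face, 20 degrees above level; y is level; x points down along the face.
- cradle_home (a point): Where meter_grip lies when the meter is home in the grey charging cradle (fixed, base 150 x 88 mm): 98 mm above the worktop. Axes are those of the meter at home: x slopes down at 40 degrees below level, y across, z out of the slope. The meter's underside (14 mm below here along z) rests on a saddle (x -52 to -36 mm) and a cup (x 44 to 76 mm); between them runs only a 24 mm wide spine.
- cradle_lip (a point): Middle of the cradle's lip, 67.2 mm along x from cradle_home, same axes: two ears either side of a 30 mm gap for the nose, their tops 8 mm above the meter's middle. At home the meter's shoulders stand against the ears and the tip hangs free. Cup and saddle have low flared cheeks 45 mm apart, about as high as its middle. The meter may stick on the slope and not slide down by itself.
- tape_mid (a point): Centre of a cream tape roll, 59 mm across, 25 mm high, lying flat: a bystander.
- needle_box_mid (a point): Centre of a flat white and black carton, 106 x 78 x 30 mm: a bystander.
- canister_mid (a point): Centre of a lidded steel canister, 84 mm across, 111 mm high: a bystander.
Not all that is in view belongs to the job. What is shaped like the part that bears tile but blue is not meant.

How it is judged:
By the outcome, as a careful person would: the job done as asked, in the order asked, and still so for the second after the job is handed in, with the robot touching nothing.
It also fails if it takes over 58 s, if anything falls off the work surface, if the arm or the gripper's body presses on something with over 40 N, if the wrist force passes 120 N, or if a joint passes its speed limit or range.

### The arm

A 6-joint arm with a two-finger parallel gripper is mounted at the origin on a cart in front of the work surface, level with it; the furniture and walls round the work are solid. World frame = base frame: x ahead of the robot, y to its left, z up, the work surface at z = 0. Lengths are in m, angles in rad, forces in N, time in s.
With the tool pointing down it reaches from about 0.35 to 1 m from the base axis. Payload 7.1 kg.
Tool frame: the origin (TCP) lies between the finger pads; the fingertips stand 22 mm ahead of it and the grasp point (between the pads) lies 3 mm ahead of it; x points along the fingers, y is the direction in which the jaws open and shut, and the axes are right-handed (so a half turn about x gives the same grasp; the last joint's range is limited). The gripper opens to 85 mm and grips with 20 to 120 N. Pads are 22 mm wide; open, the fingers measure 114 mm over their backs; the gripper's body (76 mm by 85 mm) begins 54 mm behind the grasp point. The pads swing forward as they close: fully open they stand 13 mm farther back than shut.
Start: joints at [-1.253, 0.423, 1.63, -0, 1.089, -0.019], TCP at [0.207, -0.59, 0.253] pointing down, gripper open.
Joint ranges: [-3, 3], [-0.9, 2.11], [0.09, 2.58], [-1.31, 4.45], [0.11, 2.69], [-2.54, 2.54]. Speed limits (rad/s): [2.39, 2.39, 3.01, 3.14, 3.14, 3.14].

### API

Orientations are given as a rotation vector (axis times angle).
In Python, from rig import manip gives the robot as it stands. The module is installed in compiled form; this text tells all that it offers. Calls block until the motion is done:
- manip.move_to(position, orientation): joint-space move of the TCP to a pose.
- manip.servo_line(position, orientation=None, rate=0.15): straight line of the TCP; orientation=None keeps the orientation; rate is the mean speed in m/s.
- manip.set_joints(angles): joint-space move.
- manip.command_gripper(opening, f_grip=None): finger opening in m; f_grip is the grip in N (None keeps the last); returns when the fingers have stopped.
- manip.hold(seconds).
- manip.solve_ik(position, orientation): joint angles nearest the present ones, or None.
- manip.camera(name): name is "scene" or "top" or "wrist"; returns a dict with "image" (384x512x3 uint8, red, green, blue), "fx", "fy", "cx", "cy" (pixels), "cam_to_world" (4x4, takes a point from camera to world coordinates); the wrist camera has in their place "mount" (4x4, takes a point from camera to tool coordinates, whose origin is the TCP and whose axes are the tool frame's). Camera axes: x right, y down, z forward; pixel columns grow to the right and rows downward; lengths in m; the calibration is good to about 2 mm. A picture is of the moment at which its call begins: read the wrist's pose just before it. There is no depth.
A pose or a line that the arm cannot do raises manip.IKError and nothing moves.
- manip.sign_off(): hands the job in, once; it reports no verdict.
Readings, each from a call of its own:
- manip.get_time(): time.
- manip.get_joint_positions(): joint angles.
- manip.get_joint_vel(): joint speeds.
- manip.get_tau(): joint torques, N m.
- manip.get_position(): TCP position.
- manip.get_ee_rot(): TCP orientation.
- manip.get_contact_force(): force on the tool from outside, world axes, zero at the start.
- manip.get_torque(): the same for the moment, N m.
- manip.get_width(): finger opening in m.
Only numpy, scipy, OpenCV 4.12 (cv2) and the standard library are available. Lean on these libraries where they do the work, as an engineer would, in place of code of your own. Each camera call takes 0.05 s, during which the arm holds its last target.

## Working session

There is one attempt and no reset: what is moved stays moved. The work goes in short steps, each a Python script; the robot and the scene stay as the last script left them, time stands still between calls to the robot, and variables do not carry over. Pictures are saved under pics/ and viewed, and the job is handed in when it is done.

```bash
mkdir -p pics; ls; python3 - <<'E'
from rig import manip
import cv2,numpy as np
np.set_printoptions(precision=4,suppress=True)
print(manip.get_time(),manip.get_position(),manip.get_ee_rot(),manip.get_width(),manip.get_contact_force())
for n in("scene","top","wrist"):
    c=manip.camera(n); cv2.imwrite(f"pics/{n}0.png",c["image"][...,::-1])
    print(n,c["fx"],c["fy"],c["cx"],c["cy"]);print(c.get("cam_to_world",c.get("mount")))
print(manip.get_time())
E
```

```text
pics
0.0 [ 0.2064 -0.5894  0.2525] [ 2.0392  0.3483 -2.0397] 0.0857812930189546 [-0.4188  0.5447 -0.6519]
scene 392.51055791986096 392.51055791986096 250.302576533137 188.32305643056173
[[-0.8258 -0.2989  0.4782  0.0737]
 [-0.5639  0.443  -0.6969  0.7047]
 [-0.0035 -0.8452 -0.5345  0.5829]
 [ 0.      0.      0.      1.    ]]
top 483.8602867930795 483.8602867930795 251.32617935834836 191.57564625296044
[[ 0.0258 -0.9792  0.2014  0.278 ]
 [-0.9997 -0.0243  0.0099  0.0545]
 [-0.0048 -0.2015 -0.9795  1.1998]
 [ 0.      0.      0.      1.    ]]
wrist 339.6638030920054 339.6638030920054 253.40716742096063 193.84972058627451
[[ 0.0008 -0.2724  0.9622 -0.12  ]
 [ 1.      0.001  -0.0006  0.0006]
 [-0.0009  0.9622  0.2724 -0.0695]
 [ 0.      0.      0.      1.    ]]
0.15
```

View pics/scene0.png

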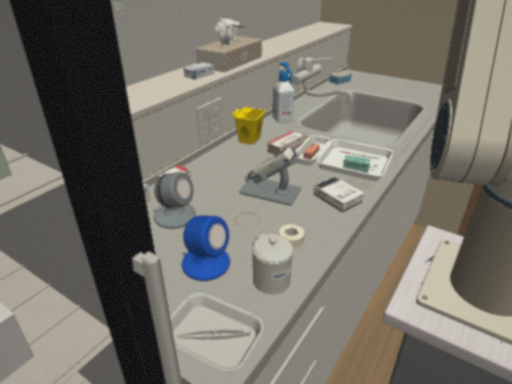

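View pics/top0.png

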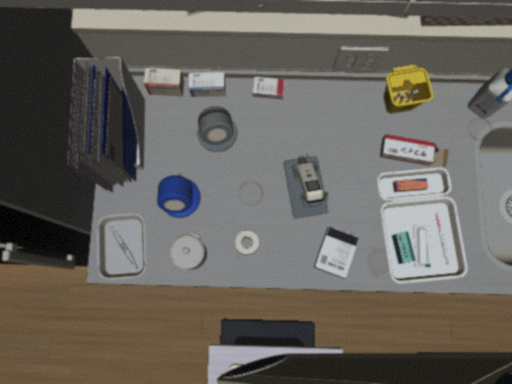

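View pics/wrist0.png

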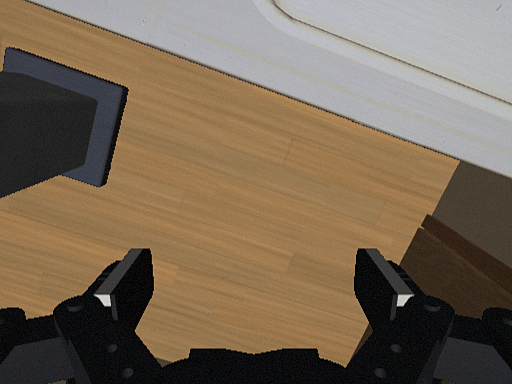

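The scene view shows the cradle with the meter at about (270,175), the grey check stand at (175,195) and the blue decoy at (206,245). In the top view these are at (305,185), (215,128) and (178,195). I'll enlarge those areas.

```bash
cat > h.py <<'E'
import numpy as np,cv2
from scipy.spatial.transform import Rotation as R
from rig import manip
np.set_printoptions(precision=4,suppress=True)
def snap(n,fn=None):
    p=np.array(manip.get_position());r=R.from_rotvec(manip.get_ee_rot()).as_matrix()
    c=manip.camera(n)
    if n=="wrist":
        T=np.eye(4);T[:3,:3]=r;T[:3,3]=p;c["T"]=T@c["mount"]
    else: c["T"]=np.array(c["cam_to_world"])
    if fn:
        cv2.imwrite(fn,c["image"][...,::-1]); np.savez(fn.replace('.png','.npz'),**c)
    return c
def load(fn): return dict(np.load(fn))
def ray(c,u,v):
    d=c["T"][:3,:3]@np.array([(u-c["cx"])/c["fx"],(v-c["cy"])/c["fy"],1.]);return c["T"][:3,3],d/np.linalg.norm(d)
def onz(c,u,v,z):
    o,d=ray(c,u,v);return o+d*(z-o[2])/d[2]
def proj(c,P):
    q=np.linalg.inv(c["T"])@np.append(P,1);return np.array([c["fx"]*q[0]/q[2]+c["cx"],c["fy"]*q[1]/q[2]+c["cy"]])
def tri(*cr):
    A=np.zeros((3,3));b=np.zeros(3)
    for o,d in cr:
        M=np.eye(3)-np.outer(d,d);A+=M;b+=M@o
    X=np.linalg.solve(A,b);return X,[np.linalg.norm((np.eye(3)-np.outer(d,d))@(X-o)) for o,d in cr]
E
python3 - <<'E'
from h import *
t=snap("top","pics/t1.png");s=snap("scene","pics/s1.png")
a=cv2.resize(t["image"][90:280,150:370],None,fx=3.6,fy=3.1,interpolation=cv2.INTER_CUBIC)
cv2.imwrite("pics/tz.png",a[...,::-1])
b=cv2.resize(s["image"][130:290,140:370],None,fx=3.4,fy=3.4,interpolation=cv2.INTER_CUBIC)
cv2.imwrite("pics/sz.png",b[...,::-1])
for n,u,v,z in(("cradle",306,187,.0),("stand",215,132,.0),("blue",178,198,0),("tape",247,242,.02),("box",337,251,.03),("can",187,252,.11)): print(n,onz(t,u,v,z))
E
```

```text
cradle [ 0.54   -0.0716  0.    ]
stand [0.6803 0.1651 0.    ]
blue [0.5035 0.2514 0.    ]
tape [0.3949 0.0737 0.02  ]
box [ 0.3777 -0.1434  0.03  ]
can [0.3602 0.2062 0.11  ]
```

View pics/tz.png

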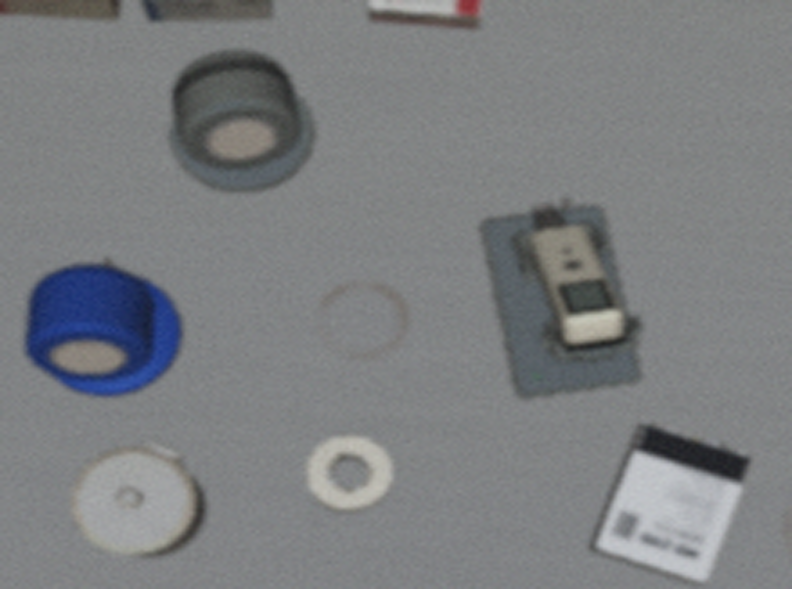

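View pics/sz.png

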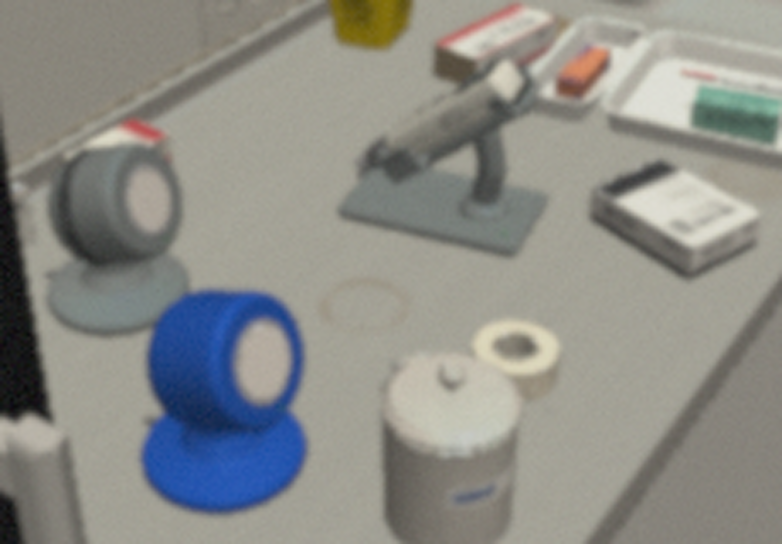

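The zooms show the meter lying nose-away with its display end towards the robot, and the grey stand's tile facing roughly towards the robot. Next I'll get rough poses, then move the wrist camera in.

```bash
python3 - <<'E'
from h import *
t=load("pics/t1.npz");s=load("pics/s1.npz")
Z=lambda u,v:(150+u/3.6,90+v/3.1)
S=lambda u,v:(140+u/3.4,130+v/3.4)
c=[onz(t,*Z(*p),.006) for p in((484,222),(603,207),(640,380),(520,397))]
print(np.array(c)); print(np.mean(c,0),[np.linalg.norm(c[i]-c[(i+1)%4]) for i in range(4)])
d=(c[0]+c[1]-c[2]-c[3])/2; yaw=np.arctan2(d[1],d[0]);print("yaw",np.degrees(yaw))
# tile
print("tile",tri(ray(t,*Z(242,138)),ray(s,*S(149,201))), onz(t,*Z(242,138),.092),onz(s,*S(149,201),.092))
# meter top rear face centre: display centre
print("disp",tri(ray(t,*Z(587,297)),ray(s,*S(485,105))))
sb=onz(t,*Z(244,140),.0);print(sb)
# IK
def rot(yaw,pit,flip):
    x=np.array([np.cos(yaw)*np.cos(pit),np.sin(yaw)*np.cos(pit),-np.sin(pit)]);y=np.array([-np.sin(yaw),np.cos(yaw),0]);z=np.cross(x,y)
    tx=-z;ty=y*flip;return np.c_[tx,ty,np.cross(tx,ty)]
for f in(1,-1):
  for pit in(0,20,30,40):
    for P in((.54,-.08,.12),(.54,-.08,.25),(.55,.13,.13)):
      Q=rot(yaw,np.radians(pit),f); tgt=np.array(P)
      q=manip.solve_ik(tgt,R.from_matrix(Q).as_rotvec());print(f,pit,P,None if q is None else np.array(q))
E
```

```text
[[ 0.6035 -0.0159  0.006 ]
 [ 0.6184 -0.1001  0.006 ]
 [ 0.4747 -0.1255  0.006 ]
 [ 0.4588 -0.0425  0.006 ]]
[ 0.5389 -0.071   0.006 ] [np.float64(0.08555030309440459), np.float64(0.14591638502448542), np.float64(0.0844963370527662), np.float64(0.14716869791280088)]
yaw 10.216803880844765
tile (array([0.6438, 0.151 , 0.0889]), [np.float64(0.0005387886264381657), np.float64(0.0005387886264382664)]) [0.6433 0.151  0.092 ] [0.6397 0.1543 0.092 ]
disp (array([ 0.5163, -0.0795,  0.1006]), [np.float64(0.005322906693938324), np.float64(0.0053229066939382876)])
[0.6719 0.1575 0.    ]
1 0 (0.54, -0.08, 0.12) [-0.1689  0.5021  1.8872 -0.      0.7523 -1.918 ]
1 0 (0.54, -0.08, 0.25) [-0.1689  0.3118  1.8086 -0.      1.0213 -1.918 ]
1 0 (0.55, 0.13, 0.13) [ 0.211   0.5079  1.8405 -0.      0.7932 -1.5381]
1 20 (0.54, -0.08, 0.12) [-0.1179  0.6308  1.6826 -0.1088  1.1654 -1.807 ]
1 20 (0.54, -0.08, 0.25) [-0.1179  0.4627  1.6174 -0.1015  1.3973 -1.8325]
1 20 (0.55, 0.13, 0.13) [ 0.2063  0.644   1.6232  0.0102  1.2233 -1.548 ]
1 30 (0.54, -0.08, 0.12) [-0.0989  0.7085  1.5834 -0.1404  1.3586 -1.782
[... 556 characters left out ...]
  0.5079 1.8405 0.     0.7932 1.6035]
-1 20 (0.54, -0.08, 0.12) [-0.1179  0.6308  1.6826 -0.1088  1.1654  1.3346]
-1 20 (0.54, -0.08, 0.25) [-0.1179  0.4627  1.6174 -0.1015  1.3973  1.3091]
-1 20 (0.55, 0.13, 0.13) [0.2063 0.644  1.6232 0.0102 1.2233 1.5936]
-1 30 (0.54, -0.08, 0.12) [-0.0989  0.7085  1.5834 -0.1404  1.3586  1.3589]
-1 30 (0.54, -0.08, 0.25) [-0.0989  0.5458  1.5291 -0.1373  1.5736  1.3288]
-1 30 (0.55, 0.13, 0.13) [0.2046 0.7244 1.5184 0.0133 1.4223 1.5916]
-1 40 (0.54, -0.08, 0.12) [-0.0837  0.7911  1.4887 -0.1674  1.5432  1.3728]
-1 40 (0.54, -0.08, 0.25) [-0.0837  0.6305  1.4481 -0.1698  1.7416  1.339 ]
-1 40 (0.55, 0.13, 0.13) [0.2032 0.8089 1.4185 0.016  1.6122 1.5905]
```

```bash
cat >> h.py <<'E'
def frame(yaw,pit):
    x=np.array([np.cos(yaw)*np.cos(pit),np.sin(yaw)*np.cos(pit),-np.sin(pit)]);y=np.array([-np.sin(yaw),np.cos(yaw),0]);return np.c_[x,y,np.cross(x,y)]
def tool(M,tilt=0.):
    # tool x=-z_m, y=y_m, z=x_m
    Q=np.c_[-M[:,2],M[:,1],M[:,0]];return R.from_matrix(Q).as_rotvec()
E
python3 - <<'E'
from h import *
M=frame(np.radians(10.2),np.radians(40)); H=np.array([.535,-.073,.098])
manip.move_to(H+M[:,2]*.20,tool(M)); snap("wrist","pics/w1.png")
manip.servo_line(H+M[:,2]*.13,rate=.15)
snap("wrist","pics/w2.png");print(manip.get_time(),manip.get_position())
# tile view
t=np.array([.6435,.152,.092]);n=frame(np.radians(13),np.radians(45))
Q=np.c_[n[:,0],n[:,1],n[:,2]]; 
for nm,o,p in(("a",.2,45),("b",.2,30),("c",.15,60)):
  n=frame(np.radians(13),np.radians(p)); Q=np.c_[n[:,0],-n[:,1],-n[:,2]];Q2=n
  for k,q in(("up",n),("dn",Q)):
    print(nm,k,manip.solve_ik(t-n[:,0]*o,R.from_matrix(q).as_rotvec()))
E
```

```text
3.4667 [ 0.6183 -0.0583  0.1986]
a up [0.2004 0.1733 2.3334 3.017  0.1514 1.6753]
a dn [ 0.2004  0.1733  2.3334  3.017   0.1514 -1.4663]
b up [0.1922 0.4374 2.5303 3.1024 0.8733 1.5786]
b dn [ 0.1922  0.4374  2.5303  3.1024  0.8733 -1.563 ]
c up [ 0.2077  0.2701  2.0652  0.0343  0.2829 -1.6203]
c dn [0.2077 0.2701 2.0652 0.0343 0.2829 1.5213]
```

View pics/w1.png

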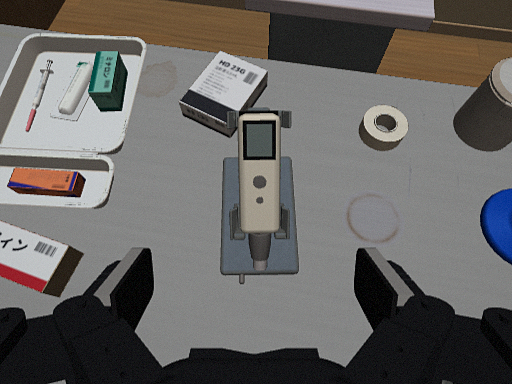

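View pics/w2.png

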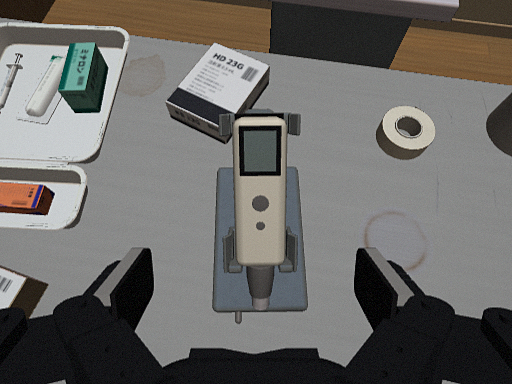

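The wrist view shows the meter with its display near (260,150), shoulders near v≈265 and nose tip near (262,308). It is nearly centred.

```bash
python3 - <<'E'
from h import *
c=load("pics/w2.npz");im=c["image"]
a=cv2.resize(im[90:330,190:330],None,fx=4,fy=2.5,interpolation=cv2.INTER_CUBIC)
hsv=cv2.cvtColor(im,cv2.COLOR_RGB2HSV)
print(hsv[250,262],hsv[220,240],hsv[120,262],hsv[200,225],hsv[290,262], hsv[300,262])
m=((hsv[...,0]>8)&(hsv[...,0]<30)&(hsv[...,1]>25)&(hsv[...,2]>100)).astype(np.uint8)
m[:, :225]=0;m[:,300:]=0;m[:105]=0;m[285:]=0
m=cv2.morphologyEx(m,cv2.MORPH_CLOSE,np.ones((5,5)))
n,l,st,_=cv2.connectedComponentsWithStats(m);k=1+np.argmax(st[1:,4]);print(st[k])
m=(l==k)
for v in range(112,272,6):
    u=np.where(m[v])[0]
    if len(u):print(v,u.min(),u.max(),len(u),end=' | ')
b=im[90:330,190:330].copy();mm=m[90:330,190:330].astype(np.uint8);ct,_=cv2.findContours(mm,0,1)
b=cv2.resize(b,None,fx=2.5,fy=2.5);cv2.drawContours(b,[np.int32(x*2.5) for x in ct],-1,(255,0,0),1)
cv2.imwrite("pics/w2m.png",b[...,::-1])
E
```

```text
[ 21  36 165] [ 18  34 149] [ 23  31 211] [104  46 117] [ 0  0 67] [169  17 123]
[ 233  116   54  149 5023]
118 239 280 42 | 124 234 285 52 | 130 234 286 10 | 136 234 285 10 | 142 234 285 10 | 148 234 285 10 | 154 234 285 10 | 160 234 285 10 | 166 235 285 9 | 172 235 285 10 | 178 235 285 51 | 184 235 285 51 | 190 235 284 50 | 196 235 284 43 | 202 235 284 34 | 208 236 284 36 | 214 236 284 49 | 220 236 284 49 | 226 236 284 42 | 232 236 284 49 | 238 237 284 48 | 244 237 284 48 | 250 237 284 48 | 256 237 283 47 | 262 239 282 44 |
```

View pics/w2m.png

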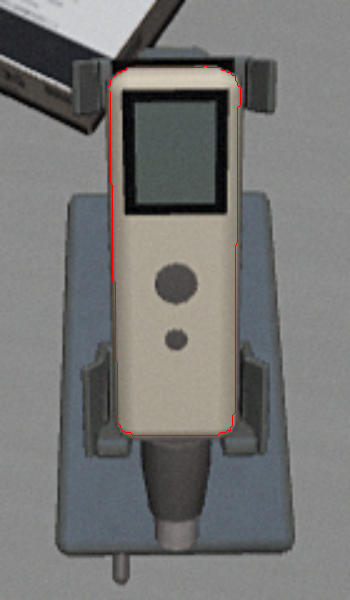

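```bash
python3 - <<'E'
from h import *
c=load("pics/w2.npz")
H0=np.array([.535,-.073,.098]);M=frame(np.radians(10.2),np.radians(40))
def onp(u,v,h,M=M,H=H0):
    o,d=ray(c,u,v);P=o+d*((H+M[:,2]*h-o)@M[:,2])/(d@M[:,2]);return M.T@(P-H)
for h in(0,7,14):
    h/=1000
    L1,R1,L2,R2=[onp(u,v,h) for u,v in((233.6,135),(285.6,135),(236.8,250),(284.2,250))]
    print(h*1e3,"widths",abs(L1-R1)[1],abs(L2-R2)[1],"mid",(L1+R1)[:2]/2,(L2+R2)[:2]/2)
    print("  rear",onp(260,115.6,h)[:2],"shoulder",onp(260.5,264.7,h)[:2])
    print("  yawcorr deg",np.degrees(np.arctan2(((L2+R2)-(L1+R1))[1],((L2+R2)-(L1+R1))[0])))
for v in (292,300,308):print("nose",onp(260.5+1.5,v,0)[:2])
E
python3 - <<'E'
import cv2
im=cv2.imread("pics/w2.png")[95:320,205:315]
im2=cv2.imread("pics/w2.png")[255:320,225:300]
cv2.imwrite("pics/w2n.png",cv2.resize(im2,None,fx=8,fy=8,interpolation=cv2.INTER_CUBIC))
E
```

```text
0.0 widths 0.038114973118745545 0.03825107996094119 mid [-0.0418  0.0038] [0.0501 0.005 ]
  rear [-0.0557  0.004 ] shoulder [0.0633 0.0051]
  yawcorr deg 0.7736603512139729
7.0 widths 0.03705316552303642 0.03718548069841333 mid [-0.0425  0.0036] [0.0468 0.0048]
  rear [-0.056   0.0038] shoulder [0.0596 0.0049]
  yawcorr deg 0.7736603512139778
14.0 widths 0.035991357927327314 0.03611988143588548 mid [-0.0433  0.0035] [0.0435 0.0047]
  rear [-0.0564  0.0037] shoulder [0.0559 0.0048]
  yawcorr deg 0.7736603512139818
nose [0.0885 0.0065]
nose [0.0962 0.0066]
nose [0.1039 0.0066]
```

View pics/w2n.png

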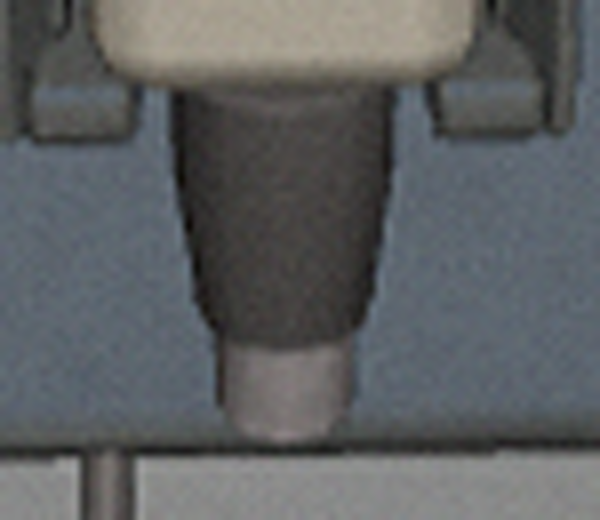

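```bash
python3 - <<'E'
from h import *
for f,rows in(("pics/w2.npz",None),):
  c=load(f)
  H=np.array([.535,-.073,.098]);yaw=np.radians(10.2)
  def onp(u,v,h):
    o,d=ray(c,u,v);P=o+d*((H+M[:,2]*h-o)@M[:,2])/(d@M[:,2]);return M.T@(P-H)
  for it in range(8):
    M=frame(yaw,np.radians(40))
    L1,R1,L2,R2=[onp(u,v,.006) for u,v in((233.2,135),(286,135),(236.4,250),(284.6,250))]
    m1,m2=(L1+R1)/2,(L2+R2)/2
    yaw+=np.arctan2((m2-m1)[1],(m2-m1)[0])
    e=onp(260,115.2,.006)[0]+.050; ey=(m1+(m2-m1)*(0-m1[0])/(m2-m1)[0])[1]
    H=H+np.array([np.cos(yaw),np.sin(yaw),0])*e/np.cos(np.radians(40))*.6+np.array([-np.sin(yaw),np.cos(yaw),0])*ey
    H[2]=.098
  M=frame(yaw,np.radians(40))
  print(H,np.degrees(yaw),"width",abs(L1-R1)[1],abs(L2-R2)[1])
  for h in(0,.006,.01,.014):print(h,"rear",onp(260,115.2,h)[0],"sh",onp(260.5,265,h)[0],"cone",onp(260.6,298,h)[0],"tip",onp(260.6,310,h)[:2])
  G=lambda x,z:H+M@np.array([x,0,z])
  for x,z in((-.05,.01),(.067,.01),(.109,0)):print(x,z,proj(c,G(x,z)))
# base vs home
b=np.array([.5389,-.071,0]);print("base centre in home frame (level)",frame(yaw,0).T@(b-H))
# project into top/scene
for n in("t1","s1"):
  k=load(f"pics/{n}.npz");print(n,[proj(k,G(x,.014)) for x in(-.05,.067)],proj(k,G(.109,0)))
E
```

```text
[ 0.5266 -0.0703  0.098 ] 11.21019124129255 width 0.03855853376187035 0.038754179065460956
0 rear -0.049704054115522575 sh 0.07218401423323777 cone 0.10353441530627104 tip [ 0.1154 -0.0002]
0.006 rear -0.05000239127341234 sh 0.06903161053967054 cone 0.09964792720399372 tip [ 0.1112 -0.0003]
0.01 rear -0.05020128271200554 sh 0.06693000807729227 cone 0.09705693513580887 tip [ 0.1085 -0.0004]
0.014 rear -0.05040017415059868 sh 0.06482840561491411 cone 0.0944659430676239 tip [ 0.1057 -0.0005]
-0.05 0.01 [259.6307 115.4968]
0.067 0.01 [260.78   265.0742]
0.109 0 [260.7433 303.5535]
base centre in home frame (level) [ 0.012  -0.0031 -0.098 ]
t1 [array([314.5758, 192.2004]), array([303.5256, 162.6855])] [300.2466 157.7864]
s1 [array([286.8803, 148.775 ]), array([253.826 , 168.1782])] [246.0454 178.5306]
```

```bash
python3 - <<'E'
from h import *
M=frame(np.radians(10.2),np.radians(40)); H=np.array([.535,-.073,.098])
manip.servo_line(H+M[:,2]*.20,rate=.25)
t=np.array([.6435,.152,.092])
for i,(y,p,d) in enumerate(((13,60,.15),(-10,62,.17))):
  n=frame(np.radians(y),np.radians(p))
  manip.move_to(t-n[:,0]*d,R.from_matrix(n).as_rotvec());manip.hold(.2);snap("wrist",f"pics/k{i}.png")
print(manip.get_time())
E
```

```text
6.8
```

View pics/k0.png

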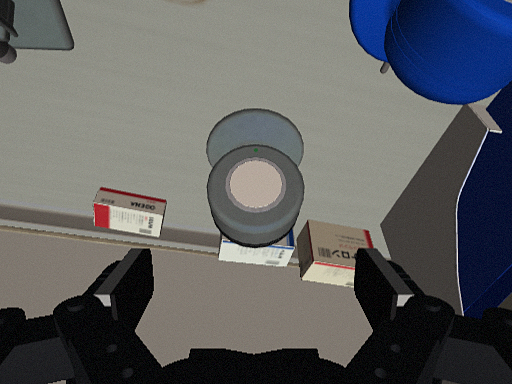

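View pics/k1.png

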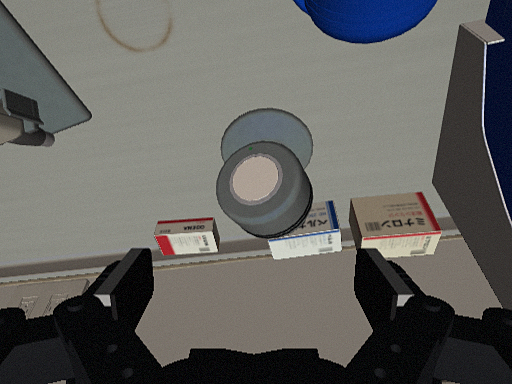

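Both views show the tile clearly, centred at about (256,184) in the first and (255,180) in the second. I'll fit it now.

```bash
python3 - <<'E'
from h import *
from scipy.optimize import least_squares
D=[]
for i,(u0,v0) in enumerate(((256,184),(255,180))):
    c=load(f"pics/k{i}.npz");hsv=cv2.cvtColor(c["image"],cv2.COLOR_RGB2HSV)
    print(hsv[v0,u0],hsv[v0,u0-28],hsv[v0+15,u0-33])
    g=cv2.GaussianBlur(c["image"],(3,3),0).astype(int); 
    m=((hsv[...,2]>150)&(np.abs(g-g[v0-3:v0+3,u0-3:u0+3].mean((0,1))).max(2)<30)).astype(np.uint8)
    n,l,st,_=cv2.connectedComponentsWithStats(cv2.morphologyEx(m,cv2.MORPH_OPEN,np.ones((3,3))));k=l[v0,u0];mm=(l==k).astype(np.uint8)
    ct=max(cv2.findContours(mm,0,1)[0],key=cv2.contourArea);e=cv2.fitEllipse(ct);print(st[k],e)
    D.append((c,e,ct[:,0].astype(float)))
X,r=tri(*[ray(c,*e[0]) for c,e,_ in D]);print("tri",X,r)
for c,e,_ in D: print("onz .092",onz(c,*e[0],.092))
def res(p,D,full=False):
    C=p[:3];rad=p[3];yaw=p[4];pit=p[5] if len(p)>5 else np.radians(20)
    F=frame(yaw,pit);n=-F[:,0];o_=[]
    for c,_,pts in D:
        for u,v in pts:
            o,d=ray(c,u,v);P=o+d*((C-o)@n)/(d@n);o_.append(np.linalg.norm(P-C)-rad)
    return np.array(o_)
for name,DD in(("both",D),("k0",D[:1]),("k1",D[1:])):
    if len(DD)==2:
        s=least_squares(res,[*X,.0215,.2],args=(DD,),x_scale=.01);print(name,s.x[:4],np.degrees(s.x[4]),np.sqrt(np.mean(s.fun**2)))
        s=least_squares(res,[*X,.0215,.2,.35],args=(DD,),x_scale=.01);print(name,s.x[:4],np.degrees(s.x[4:]),np.sqrt(np.mean(s.fun**2)))
    f=lambda q,DD:res([q[0],q[1],.092,q[2],q[3]],DD)
    s=least_squares(f,[X[0],X[1],.0215,.2],args=(DD,),x_scale=.01);print(name,"z fixed",s.x[:3],np.degrees(s.x[3]),np.sqrt(np.mean(s.fun**2)))
E
```

```text
[ 16  30 178] [  0  16 128] [30  5 95]
[ 230  161   52   47 1918] ((255.3650360107422, 183.8490753173828), (46.28632736206055, 50.87760925292969), 92.1069564819336)
[ 16  32 169] [20 19 80] [60  6 88]
[ 233  157   45   44 1542] ((254.94158935546875, 178.242919921875), (39.83380889892578, 47.31519317626953), 50.84429931640625)
tri [0.643 0.153 0.091] [np.float64(7.500170121003593e-05), np.float64(7.50017012100138e-05)]
onz .092 [0.6422 0.1528 0.092 ]
onz .092 [0.642  0.1532 0.092 ]
both [0.6418 0.1528 0.0915 0.0208] 12.169669536205213 0.00032537081249492037
both [0.6418 0.1528 0.0915 0.0207] [12.2133 21.0532] 0.00031589652565770456
both z fixed [0.6414 0.1527 0.0208] 12.160302763083195 0.00033332234026194556
k0 z fixed [0.6414 0.1526 0.0208] 12.387723000053253 0.000296278728555888
k1 z fixed [0.6413 0.1529 0.0207] 11.52499264521551 0.00033800765120890313
```

```bash
cat >> h.py <<'E'
H=np.array([.5266,-.0703,.098]);YC=np.radians(11.2);MC=frame(YC,np.radians(40))
TL=np.array([.6418,.1528,.092]);MT=frame(np.radians(12.2),np.radians(20))
def tcp(G,M): return G+.003*M[:,2]
E
python3 - <<'E'
from h import *
manip.move_to(tcp(H,MC)+MC[:,2]*.17,tool(MC))
manip.servo_line(tcp(H,MC)+MC[:,2]*.06,rate=.2)
f0=np.array(manip.get_contact_force())
manip.servo_line(tcp(H,MC),rate=.06)
print("descent dF",np.array(manip.get_contact_force())-f0)
snap("scene","pics/g0s.png")
manip.command_gripper(.03,f_grip=30)
manip.hold(.2)
print("w",manip.get_width(),"F",np.array(manip.get_contact_force())-f0,manip.get_position()-tcp(H,MC),manip.get_time())
snap("wrist","pics/g0.png")
E
python3 - <<'E'
import cv2
a=cv2.imread("pics/g0s.png")[120:230,200:340];cv2.imwrite("pics/g0sz.png",cv2.resize(a,None,fx=5,fy=5,interpolation=cv2.INTER_CUBIC))
E
```

```text
descent dF [-1.5462  0.7076 -0.3702]
w 0.039496359258626657 F [-0.2376  0.882   1.5965] [0.0001 0.     0.0002] 10.5833
```

View pics/g0.png

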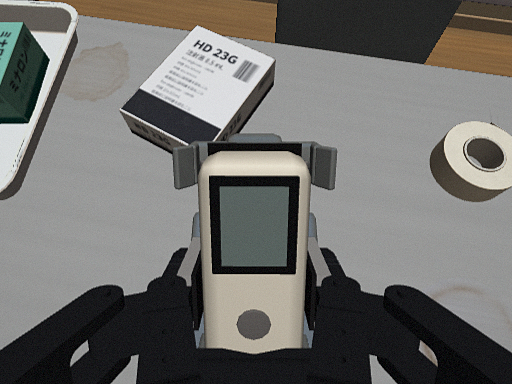

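View pics/g0sz.png

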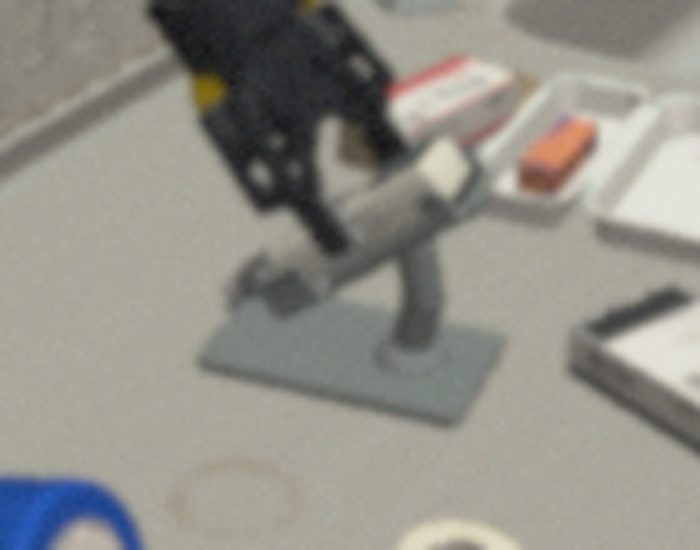

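The meter is held with the jaws at 39.5 mm and is centred in the grip. Next I'll lift it and bring it up in front of the tile.

```bash
python3 - <<'E'
from h import *
p=tcp(H,MC)
manip.servo_line(p-MC[:,0]*.002+MC[:,2]*.004,rate=.03)
manip.servo_line(p-MC[:,0]*.004+MC[:,2]*.07,rate=.15)
snap("wrist","pics/g1.png")
G=lambda gap:tcp(TL-MT[:,0]*(.109+gap),MT)
manip.move_to(G(.07),tool(MT))
manip.servo_line(G(.02),rate=.1);manip.hold(.3)
F=[]
for _ in range(5):F.append(manip.get_contact_force());manip.hold(.02)
print(np.array(F))
snap("wrist","pics/p0.png");snap("scene","pics/p0s.png");snap("top","pics/p0t.png")
print(manip.get_time(),manip.get_width(),manip.get_position()-G(.02))
E
python3 - <<'E'
import cv2,numpy as np
a=cv2.imread("pics/p0s.png")[120:260,140:300];b=cv2.imread("pics/p0t.png")[90:230,180:300]
a=cv2.resize(a,(460,400),interpolation=2);b=cv2.resize(b,(340,400),interpolation=2)
cv2.imwrite("pics/p0c.png",np.hstack([a,b]))
E
```

```text
[[-0.9342 -0.2889 -2.0054]
 [-0.2131  0.3805 -1.9128]
 [ 0.037  -0.4735 -0.9366]
 [ 0.1771 -0.7542 -1.8125]
 [ 0.2359  0.5545 -1.0608]]
13.575 0.03956262399479125 [-0.      0.      0.0001]
```

View pics/p0.png

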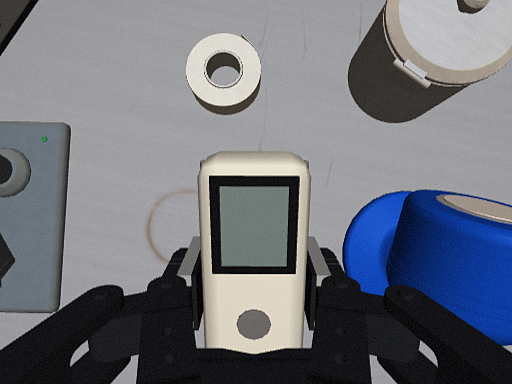

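View pics/p0c.png

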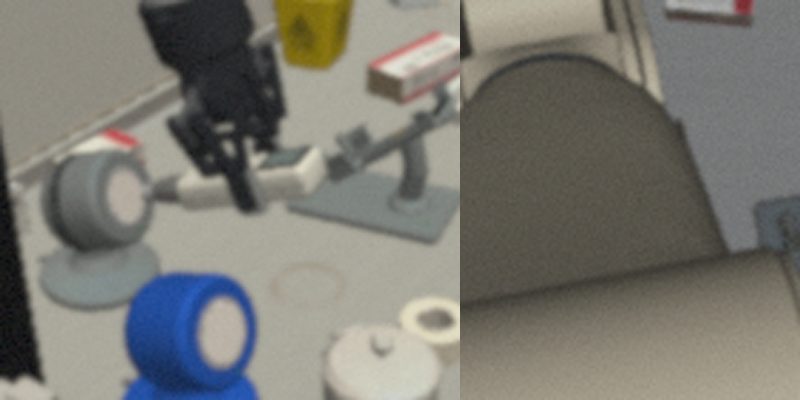

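View pics/g1.png

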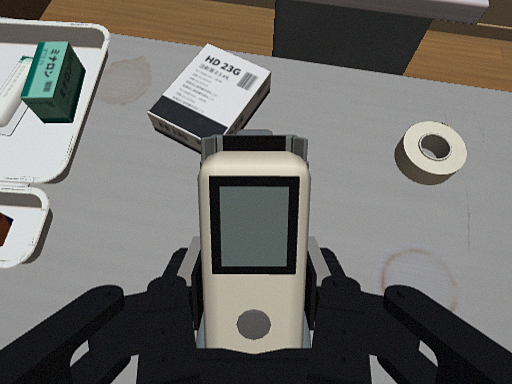

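```bash
cat >> h.py <<'E'
def fav(n=12):
    F=[]
    for _ in range(n):F.append(manip.get_contact_force());manip.hold(.01)
    return np.mean(F,0),np.std(F,0)/n**.5
E
python3 - <<'E'
from h import *
c=load("pics/p0.npz");mt=c["mount"]
o=mt[:3,3]
for u,v in((254,152),(199,240),(309,240),(199,190),(309,190)):
    d=mt[:3,:3]@np.array([(u-c["cx"])/c["fx"],(v-c["cy"])/c["fy"],1])
    P=o+d*((.003-.008)-o[0])/d[0];print(u,v,P)
G=lambda gap:tcp(TL-MT[:,0]*(.109+gap),MT)
b,s=fav(20);print("base",b,s)
gap=.02;log=[]
for gap in [.006,.003,.002,.001,0,-.001,-.002,-.003,-.004,-.005]:
    manip.servo_line(G(gap),rate=.02);manip.hold(.05)
    f,s=fav(12);fx=-(f-b)@MT[:,0];print(gap,"F",fx,"lat",(f-b)@MT[:,1],(f-b)@MT[:,2],manip.get_time())
    log.append((gap,fx))
    if fx>1.7:break
E
```

```text
254 152 [-0.005  -0.0002 -0.0506]
199 240 [-0.005  -0.0203 -0.0182]
309 240 [-0.005   0.02   -0.0182]
199 190 [-0.005  -0.0195 -0.0372]
309 190 [-0.005   0.0191 -0.0372]
base [ 0.0424 -0.0409 -1.7207] [0.1055 0.0954 0.1093]
0.006 F 0.07002219721786625 lat -0.028265073708699802 -0.13019871039284278 14.7417
0.003 F 0.1904488677096128 lat -0.07113465852694482 -0.09520347118639554 15.1917
0.002 F -0.25292345435289787 lat -0.11072051202601918 -0.00010061129623777964 15.5917
0.001 F 0.8501377223570832 lat 0.014600088489401671 0.10956351875836032 15.9917
0 F 1.8081270578668274 lat -0.13854296454929574 0.11953576635701305 16.3917
```

```bash
python3 - <<'E'
from h import *
b=np.array([.0424,-.0409,-1.7207])
G=lambda gap:tcp(TL-MT[:,0]*(.109+gap),MT)
manip.servo_line(G(-.0016),rate=.01);manip.hold(.1)
f,s=fav(25);fx=-(f-b)@MT[:,0];print("F",fx,"depth mm",(fx-.8)/.7)
print(np.array(manip.get_position())-G(-.0016))
c=snap("wrist","pics/p1.png");snap("scene","pics/p1s.png");print(manip.get_time())
E
python3 - <<'E'
import cv2
a=cv2.imread("pics/p1s.png")[150:230,145:225];cv2.imwrite("pics/p1c.png",cv2.resize(a,(560,560),interpolation=2))
E
```

```text
F 2.5883990868703006 depth mm 2.554855838386144
[-0.0001 -0.     -0.    ]
17.1083
```

View pics/p1c.png

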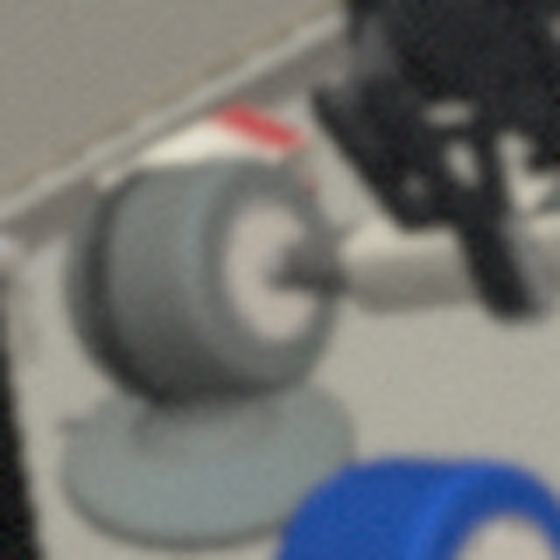

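```bash
python3 - <<'E'
from h import *
b=np.array([.0424,-.0409,-1.7207])
G=lambda gap:tcp(TL-MT[:,0]*(.109+gap),MT)
manip.servo_line(G(-.0018),rate=.01)
manip.hold(1.0);f,s=fav(60);manip.hold(1.2)
fx=-(f-b)@MT[:,0];print("F",fx,s,"depth mm",(fx-.8)/.7,manip.get_time())
manip.servo_line(G(.01),rate=.03);manip.servo_line(G(.07),rate=.15)
p=tcp(H,MC)
manip.move_to(p-MC[:,0]*.004+MC[:,2]*.07,tool(MC))
manip.servo_line(p-MC[:,0]*.004+MC[:,2]*.02,rate=.1);manip.hold(.3)
b,s=fav(20);print("base",b,s);np.save("b.npy",b)
snap("wrist","pics/r0.png");print(manip.get_time())
for z in(.006,.002,.001,.0005,0):
    manip.servo_line(p-MC[:,0]*.004+MC[:,2]*z,rate=.03);manip.hold(.05);f,s=fav(10);print(z,MC.T@(f-b))
    if (f-b)@MC[:,2]>2.5:break
print(manip.get_time());snap("scene","pics/r0s.png")
E
python3 - <<'E'
import cv2
a=cv2.imread("pics/r0s.png")[120:230,200:340];cv2.imwrite("pics/r0c.png",cv2.resize(a,None,fx=5,fy=5,interpolation=2))
E
```

```text
F 2.984861009646861 [0.0554 0.0632 0.0679] depth mm 3.12123001378123 20.0583
base [-0.0803  0.0703 -1.5509] [0.0781 0.1023 0.1065]
23.1333
0.006 [ 0.3145 -0.182  -0.0623]
0.002 [ 0.4185  0.1074 -0.1888]
0.001 [ 0.4251 -0.1712 -0.0806]
0.0005 [0.1684 0.0524 0.1254]
0 [-0.0747 -0.158   1.9987]
25.45
```

View pics/r0.png

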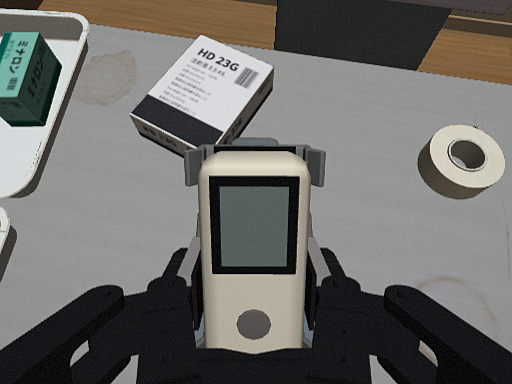

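View pics/r0c.png

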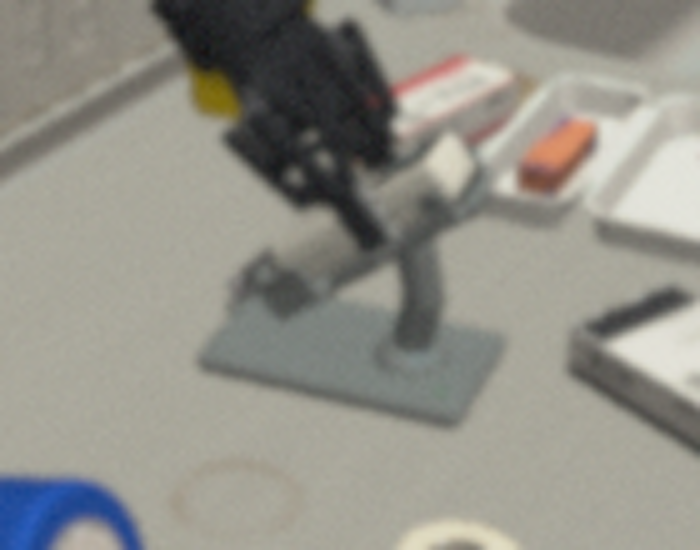

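The press was held at 2.98 N, about 3.1 mm, for over 2 s. The meter now rests on the cradle with 2 N of contact, 4 mm short of home, so I'll slide it down to the lip.

```bash
python3 - <<'E'
from h import *
b=np.load("b.npy");p=tcp(H,MC);z=.0002
for x in(-.002,-.001,-.0005,0,.0003,.0006,.0009,.0012,.0015,.0018):
    manip.servo_line(p+MC[:,0]*x+MC[:,2]*z,rate=.02);manip.hold(.05);f,s=fav(10);l=MC.T@(f-b);print(x,l)
    if l[0]<-4:break
snap("wrist","pics/r1.png");print(manip.get_time())
E
```

```text
-0.002 [ 0.9764 -0.0846  1.5263]
-0.001 [-0.7116 -0.2016  2.2628]
-0.0005 [-1.621  -0.0882  2.716 ]
0 [-1.6793  0.0859  2.8718]
0.0003 [-4.7574  0.1161  4.4436]
27.4667
```

View pics/r1.png

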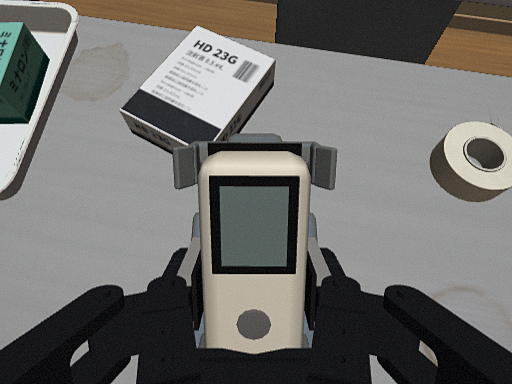

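```bash
python3 - <<'E'
from h import *
p=tcp(H,MC)
manip.command_gripper(.055);manip.command_gripper(.085);manip.hold(.2)
manip.servo_line(p+MC[:,2]*.04,rate=.06)
H0=np.array([.535,-.073,.098]);M=frame(np.radians(10.2),np.radians(40))
manip.servo_line(p+MC[:,2]*.1,rate=.15)
manip.move_to(H0+M[:,2]*.13,tool(M));manip.hold(.3)
c=snap("wrist","pics/e.png");snap("scene","pics/es.png");print(manip.get_time())
im=c["image"];hsv=cv2.cvtColor(im,cv2.COLOR_RGB2HSV)
m=((hsv[...,0]>8)&(hsv[...,0]<30)&(hsv[...,1]>25)&(hsv[...,2]>100)).astype(np.uint8)
m[:, :225]=0;m[:,300:]=0;m[:105]=0;m[285:]=0
m=cv2.morphologyEx(m,cv2.MORPH_CLOSE,np.ones((5,5)))
n,l,st,_=cv2.connectedComponentsWithStats(m);k=1+np.argmax(st[1:,4]);print(st[k])
for v in (124,184,250):
    u=np.where(l[v]==k)[0];print(v,u.min(),u.max())
a=np.hstack([cv2.imread("pics/w2.png")[90:330,190:330],cv2.imread("pics/e.png")[90:330,190:330]])
cv2.imwrite("pics/ec.png",cv2.resize(a,None,fx=2.5,fy=2.5,interpolation=2))
E
```

```text
30.4
[ 232  117   55  150 5066]
124 233 284
184 234 284
250 236 283
```

View pics/ec.png

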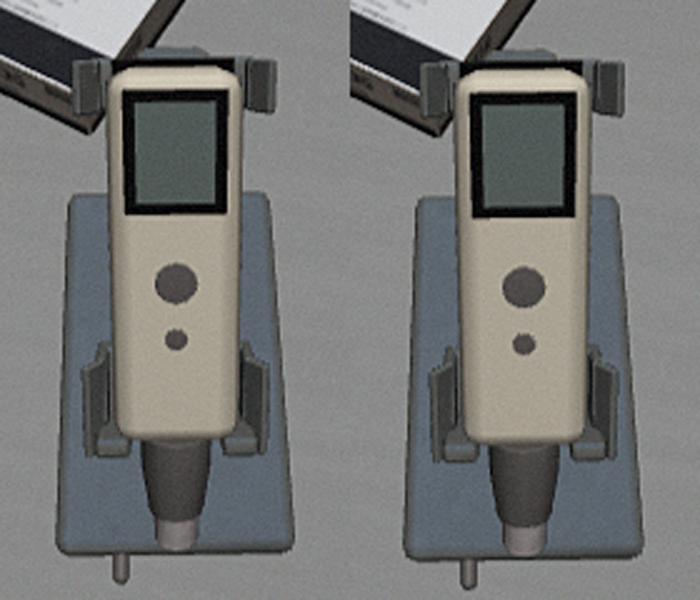

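View pics/es.png

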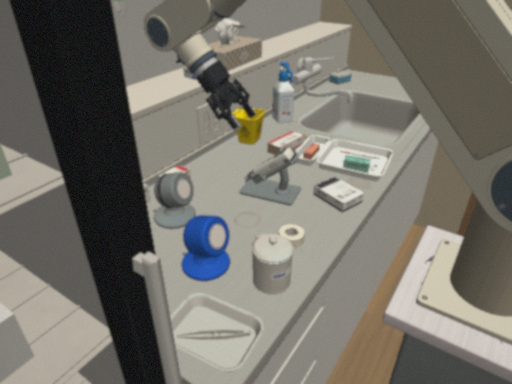

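The before and after views match to within a pixel of common shift, and the bystanders stand where they were. I'm handing in.

```bash
python3 - <<'E'
from h import *
print(manip.get_time(),manip.get_contact_force(),manip.get_width());manip.sign_off()
E
```

```text
30.4 [-0.2389  0.6133 -0.6238] 0.08482559639104127
the job is handed in; nothing more can be done
```

I took the meter off its cradle, did the tile check, put it back home in the cradle and handed the job in at 30.4 s of the 58 s allowed.

- **Press:** The nose was pressed squarely onto the middle of the grey stand's tile. The force averaged 2.98 N, which puts the tip about 3.1 mm in, or about 2.9 to 3.1 mm allowing for where contact began. It was held still for over 2 s. In a scene view taken just before the last 0.2 mm of the press, the nose was on the middle of the tile to the eye.
- **Return:** The meter was laid back with about 2 N of contact. I then slid it down to the lip until the push read about 4.8 N there, and released it.
- **Last checks:** The wrist picture after release matches the one from the start to within about a pixel, with the display up and the shoulders against the lip. The jaws are open and the gripper is clear of everything. In the last scene picture the tape roll, carton and canister look unmoved.
- **Small disagreements:** The tip touched the tile about 1.3 mm earlier than my camera measurement predicted, which is within the stated calibration. One step before the end of the press, force and travel differed by about 0.4 mm in depth. No check failed.

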